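# Eject the green-lidded fastener tin from its spring bay

### The job

Two look-alike wooden bays on the bench each hold a round tin of screws. Push the red tab of the bay that holds the green-lidded tin, so that its spring ejector slides the tin right out onto the little tray at the bay's mouth, then let the tab spring fully back; the tin must end standing flat in the tray. Leave the gold-lidded tin in its bay.

Things in the scene. Friction and masses are not known exactly. Their poses are not given: they have to be found in the camera images.
- green_tin_center (a point): Centre (half-way up) of the loose steel tin with the green lid: upright cylinder 56 mm across, 32 mm tall, about 0.12 kg. It starts at x = y = 0 of green_bay, in the bay's 60 mm wide channel (x -40 to 30 mm), held by two sprung balls in the walls at x = 20 that yield to a few N; its lid shows through the roof's 30 mm wide slot.
- green_bay: Fixed wooden bay of the green tin; a twin holds the gold tin, left and right vary. Origin: underside, on the bench below the tin's start; x = ejection direction, away from the robot within 15 degrees; z up. In mm: board x -75 to 125, y +-50, 12 thick; channel roof top z 50; open tray x 30 to 121 level with the channel floor, rims 12 high; behind, grey spring housing x -75 to -42, top z 40.
- green_bay_slide (a joint): Ejector slide of this bay, m: 0 home, 0.075 end stop, along the bay's +x; tin wholly out from 0.060. Pushed by its red upright tab above the roof; bay frame, mm, at home: x -39 (back face, to push) to -29, y +-22, z 58 to 96; free space around it above z 50. The spring resists with 3 N (home) to 9 N (end), up to 15 N with the tin, and returns the slide when released.
- gold_tin_center (a point): Centre (half-way up) of the tin with the gold lid, of the same size, standing in the other bay (same make, its own direction, its own red tab). To be left there.
Not all that is in view belongs to the job. Leave any pink or white look-alike of the part that bears green_tin_center alone.

How it is judged (in metres and radians):
On the way:
1. the ejector slide of the green tin's bay is pushed in by its tab, far enough to drive the tin out (55 mm or more) (value of joint green_bay_slide above 0.055 m), for 0.05 s.
At the end, for the whole second after the job is handed in: The green-lidded tin stands flat (within 10 degrees) in the tray of its own bay, its centre at least 55 mm along the bay's x from where it started (wholly out of the channel); the ejector slide is back home (within 8 mm); the gold-lidded tin is within 12 mm of where it started (x of green_tin_center in the frame of green_bay between 0.055 and 0.12 m and y of green_tin_center in the frame of green_bay between -0.04 and 0.04 m and height (world z) of green_tin_center below 0.036 m and angle between green_tin_center's own z axis and vertical below 0.17 rad and value of joint green_bay_slide below 0.008 m and distance of gold_tin_center from where it was at the start of the episode below 0.012 m); the robot touches nothing.
It fails at once if the gold-lidded tin is moved more than 12 mm (distance of gold_tin_center from where it was at the start of the episode above 0.012 m).
It also fails if it takes over 35 s, if anything falls off the work surface, if the arm or the gripper's body presses on something with over 40 N, if the wrist force passes 120 N, or if a joint passes its speed limit or range.

### The arm

A 6-joint arm with a two-finger parallel gripper is mounted at the origin on the work surface. World frame = base frame: x ahead of the robot, y to its left, z up, the work surface at z = 0. Lengths are in m, angles in degrees, forces in N, time in s.
With the tool pointing down it reaches from about 0.4 to 0.825 m from the base axis. Payload 7 kg.
Tool frame: the origin (TCP) lies at the very end of the fingers, on their centre line; the grasp point (between the pads) lies 19 mm behind it; x points along the fingers, y is the direction in which the jaws open and shut, and the axes are right-handed (so a half turn about x gives the same grasp; the last joint's range is limited). The gripper opens to 88 mm and grips with 3 to 60 N. Pads are 19 mm wide; open, the fingers measure 130 mm over their backs; the gripper's body (78 mm by 193 mm) begins 47 mm behind the grasp point.
Start: joints at [-60.212, 20.546, 0.682, 0, -70.136, -16.507], TCP at [0.155, -0.657, 0.227] pointing down, gripper open.
Joint ranges: [-176.03, 176.03], [-82.01, 121.73], [-58.28, 71.71], [-173.87, 95.51], [-174.79, -0.11], [-173.66, 173.66]. Speed limits (degrees/s): [136.94, 136.94, 172.46, 180, 180, 180].

### API

Orientations are given as [roll, pitch, yaw] about the fixed x, y, z axes, in that order (R = Rz(yaw) Ry(pitch) Rx(roll)).
In Python, from plant import * gives the robot as it stands. The module is installed in compiled form; this text tells all that it offers.
- The arm moves only by the shell command python3 -m creep 'ROWS' [FORCE]. ROWS is a JSON object of lists of equal length, an entry for each row: "jaw": the closure, from -1 (fully open) to 1 (shut); "translation": the shift along the tool's x, y, z in m, a list of three; "roll": the turn about the tool's x in rad. A call has exactly 10 rows; each row shifts and turns the commanded pose from where the row before left it, along the tool's axes as they then stand; what a row does not reach is not made up. A row lasts 1/10 s, in which the tool goes at most 50 mm and 8.59 degrees, less where a joint would pass 70% of its speed; a pose out of reach is approached as far as the arm can. A call with a gripper value outside its range is refused whole. The fingers move at their own pace and stop on an object; FORCE is the grip in N (left out, the last holds). Time passes only in rows, so rows that do not move let the fingers close, or fill a call up. It gives the time, the measured TCP pose, the force and the opening at its end, in the units of the state.
- get_state(): the state, without advancing time (a new reading comes with each control period).
- capture(name): name is "scene" or "top" or "wrist"; returns a dict with "image" (420x560x3 uint8, red, green, blue), "fovy" (degrees; the focal length in pixels is half the picture's height over the tangent of half this angle, whatever the lens; pixels are square), "cx", "cy" (the principal point, pixels), "D" ([k1, k2, p1, p2, k3] as OpenCV has them; the pictures are not rectified), "pose" (4x4, takes a point from camera to world coordinates); the wrist camera has in their place "tool_from_camera" (4x4, takes a point from camera to tool coordinates, whose origin is the TCP and whose axes are the tool frame's). Camera axes: x right, y up, looking along -z (the intrinsics and any distortion apply to the point x, -y, -z); pixel columns grow to the right and rows downward; lengths in m; the calibration is good to about 2 mm. A picture is of the moment at which its call begins: read the wrist's pose just before it. There is no depth.
- close_job(): hands the job in, once; it reports no verdict.
The state is a dict: "time_s": time; "joints": joint angles; "qd": joint speeds; "joint_torque": joint torques, N m; "tcp_pos": TCP position; "eef_rot": TCP orientation; "contact_force": force on the tool from outside, world axes, zero at the start; "moment": the same for the moment, N m; "gripper_width": finger opening in m.
Only numpy, scipy, OpenCV 4.12 (cv2) and the standard library are available. Lean on these libraries where they do the work, as an engineer would, in place of code of your own. Each camera call takes 0.05 s, during which the arm holds its last target.

## Working session

There is one attempt and no reset: what is moved stays moved. The work goes in short steps, Python scripts to look and compute and a shell command to move; the robot and the scene stay as the last step left them, time stands still between calls to the robot, and variables do not carry over. Pictures are saved under pics/ and viewed, and the job is handed in when it is done.

```bash
mkdir -p pics; python3 - <<'E'
from plant import *
import cv2
print(get_state())
for n in ["scene","top"]:
    c=capture(n); cv2.imwrite(f"pics/{n}0.png",c["image"][:,:,::-1])
    print(n,c["fovy"],c["cx"],c["cy"],c["D"],c["pose"])
E
```

```text
{'time_s': 0.0, 'joints': array([-6.02122687e+01,  2.05907298e+01,  6.32038935e-01, -1.98589805e-02,
       -7.01351532e+01, -1.65056333e+01]), 'qd': array([ 0.04956982, -0.0756927 , -0.01365962, -0.08131423, -0.02239983,
        0.09208164]), 'joint_torque': array([-1.07249463e-03, -5.82711911e+01,  2.93049181e+01,  6.99705362e+00,
        6.82194936e-03, -1.50198166e-04]), 'tcp_pos': array([ 0.15491738, -0.65646735,  0.22561829]), 'eef_rot': array([ 95.2560606 ,  89.90431643, 108.53139522]), 'contact_force': array([-0.05656678, -0.4722404 , -0.09579728]), 'moment': array([ 0.01631825,  0.03803449, -0.03647742]), 'gripper_width': 0.08770135222183775}
scene 56.94398460740532 280.9367446869798 207.72008634041129 [-0.06963087  0.          0.          0.          0.        ] [[ 0.71395445 -0.51274548  0.47682399  0.84364011]
 [ 0.69998845  0.50624609 -0.50371725 -0.43598129]
 [ 0.01688846  0.69340246  0.72035256  0.56086737]
 [ 0.          0.          0.          1.        ]]
top 54.44772432998849 278.5894373435516 208.5269525567961 [-0.07877832  0.          0.          0.          0.        ] [[ 0.00584546  0.99848741 -0.05466915  0.47565375]
 [-0.99995437  0.00542345 -0.00786462 -0.0567165 ]
 [-0.00755623  0.05471263  0.99847355  0.71379178]
 [ 0.          0.          0.          1.        ]]
```

View pics/scene0.png

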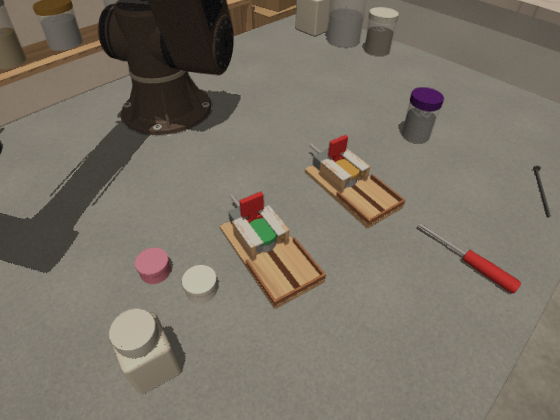

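View pics/top0.png

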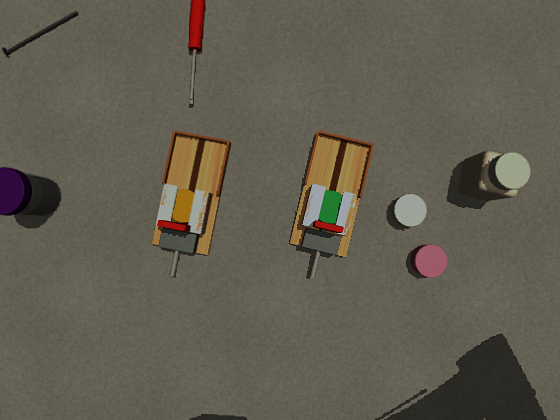

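The green-lidded tin's bay is on the right in the top view: lid at (330,207), tab at (329,227). Possible confusions are the gold bay (lid 183,206; tab 173,226), the white tin (409,210), the pink tin (430,261) and the red screwdriver (196,25). I choose the bay at (330,207), then check it in a crop and measure it.

```bash
cat > h.py <<'E'
from plant import *
import cv2, numpy as np
def ray(c,uv,pose=None):
    H=c["image"].shape[0]; f=H/2/np.tan(np.radians(c["fovy"])/2)
    K=np.array([[f,0,c["cx"]],[0,f,c["cy"]],[0,0,1]])
    p=cv2.undistortPoints(np.array(uv,float).reshape(-1,1,2),K,np.array(c["D"],float))[:,0]
    P=c["pose"] if pose is None else pose
    d=np.c_[p[:,0],-p[:,1],-np.ones(len(p))]@P[:3,:3].T
    return P[:3,3],d
def onz(c,uv,z,pose=None):
    o,d=ray(c,uv,pose); return o+d*((z-o[2])/d[:,2])[:,None]
E
python3 - <<'E'
from h import *
c=capture("top"); s=capture("scene")
im=c["image"][115:290,260:400,::-1]; cv2.imwrite("pics/crop_top.png",cv2.resize(im,None,fx=3.4,fy=3.4,interpolation=cv2.INTER_CUBIC))
im=s["image"][170:310,200:340,::-1]; cv2.imwrite("pics/crop_scene.png",cv2.resize(im,None,fx=4,fy=4,interpolation=cv2.INTER_CUBIC))
def mask(c,lo,hi,box):
    h=cv2.cvtColor(c["image"],cv2.COLOR_RGB2HSV); m=cv2.inRange(h,lo,hi); o=np.zeros_like(m); x0,y0,x1,y1=box; o[y0:y1,x0:x1]=m[y0:y1,x0:x1]; return o
for nm,cc,box,z in (("top",c,(280,190,380,250),.096),):
  for col,lo,hi,zz in (("red",(0,200,90),(4,255,255),.096),("red2",(0,200,40),(4,255,255),.096),("green",(50,120,50),(80,255,255),.045)):
    m=mask(cc,lo,hi,box); k=np.argwhere(m)[:,::-1]
    r=cv2.minAreaRect(k.astype(np.float32)); print(nm,col,len(k),r, onz(cc,cv2.boxPoints(r),zz).round(4).tolist(), onz(cc,[k.mean(0)],zz).round(4))
print(onz(c,[[317,132],[373,145]],.024).round(4)); print(onz(c,[[290,244],[345,257]],.012).round(4))
E
```

```text
top red 167 ((328.4705505371094, 226.11767578125), (28.134132385253906, 5.820855140686035), 14.03624439239502) [[0.484, -0.1057, 0.096], [0.4926, -0.1079, 0.096], [0.4825, -0.1492, 0.096], [0.4739, -0.1471, 0.096]] [[ 0.4831 -0.1275  0.096 ]]
top red2 176 ((328.31475830078125, 226.16229248046875), (28.400876998901367, 6.355841159820557), 13.240520477294922) [[0.4833, -0.1052, 0.096], [0.4927, -0.1074, 0.096], [0.483, -0.1493, 0.096], [0.4737, -0.1471, 0.096]] [[ 0.4831 -0.1272  0.096 ]]
top green 553 ((330.0718994140625, 206.39805603027344), (18.11272430419922, 32.334224700927734), 13.392498016357422) [[0.4937, -0.1153, 0.045], [0.5456, -0.1277, 0.045], [0.5388, -0.1567, 0.045], [0.487, -0.1442, 0.045]] [[ 0.516  -0.1354  0.045 ]]
[[ 0.6452 -0.1164  0.024 ]
 [ 0.6234 -0.2125  0.024 ]]
[[ 0.4533 -0.0711  0.012 ]
 [ 0.4315 -0.1655  0.012 ]]
```

View pics/crop_top.png

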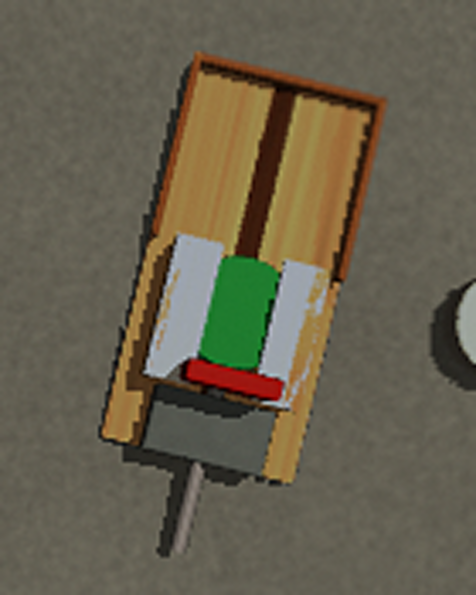

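View pics/crop_scene.png

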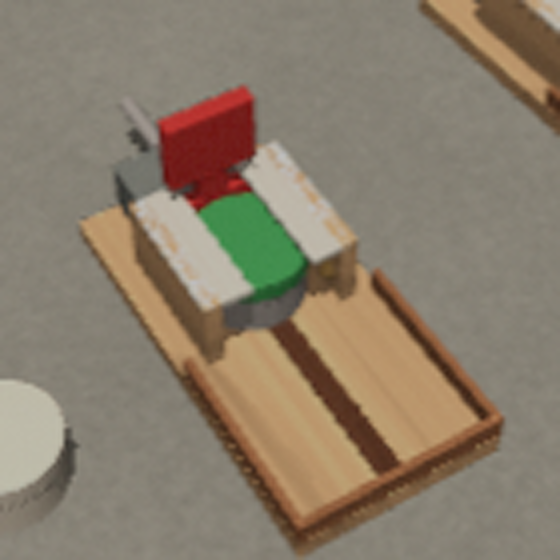

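The crop confirms the green lid under the right-hand bay's roof slot. The board and tab measurements agree: bay yaw is about -13.5° and the origin is near (0.515,-0.136). Next I work out the roll and shifts.

```bash
cat > g.py <<'E'
from h import *
from scipy.spatial.transform import Rotation as Ro
O=np.array([.5155,-.1356,0]); yaw=np.radians(-13.4)
B=np.array([[np.cos(yaw),-np.sin(yaw),0],[np.sin(yaw),np.cos(yaw),0],[0,0,1]])
def tool():
    s=get_state(); return s,np.array(s["tcp_pos"]),Ro.from_euler("xyz",s["eef_rot"],degrees=True).as_matrix()
def rep(target=None):
    s,p,R=tool()
    print("t",s["time_s"],"joints",np.round(s["joints"],1),"F",np.round(s["contact_force"],1),"w",round(s["gripper_width"],4))
    print("tcp bay",(B.T@(p-O)).round(4),"world",p.round(4)); Rb=B.T@R; print("tool in bay\n",Rb.round(3))
    a=np.arctan2(Rb[0,1],Rb[1,1]); print("y axis angle from bay y",np.degrees(a))
    if target is not None: print("shift in tool axes",(R.T@(B@np.array(target)+O-p)).round(4))
E
python3 -c "
from g import *
rep([-.075,0,.20])"
```

```text
t 0.2 joints [-60.2  20.6   0.7  -0.  -70.1 -16.5] F [-0.2 -0.3  0.2] w 0.0873
tcp bay [-0.23   -0.5904  0.2259] world [ 0.155  -0.6567  0.2259]
tool in bay
 [[-0.001 -0.449  0.894]
 [ 0.001  0.894  0.449]
 [-1.     0.001 -0.   ]]
y axis angle from bay y -26.67864350259506
shift in tool axes [0.0264 0.458  0.4036]
```

```bash
python3 -m creep '{"jaw":[1,1,1,1,1,1,1,1,1,1],"translation":[[0,0,0],[0,0,0],[0,0,0],[0,0,0],[0,0,0],[0,0,0],[0,0,0],[0,0,0],[0,0,0],[0,0,0]],"roll":[0.05,0.05,0.05,0.05,0.05,0.05,0.05,0.05,0.05,0.015]}' 20; python3 -c "
from g import *
rep([-.075,0,.20])"
```

```text
time_s: 1.2
tcp_pos: [0.155, -0.6568, 0.2263]
eef_rot: [123.2, 90.0, 109.8]
contact_force: [-0.0, 0.6, 0.3]
gripper_width: 0.0132
t 1.2 joints [-60.2  20.6   0.7  -0.  -70.1 -43.2] F [-0.   0.6  0.3] w 0.0132
tcp bay [-0.2299 -0.5905  0.2263] world [ 0.155  -0.6568  0.2263]
tool in bay
 [[-0.     0.001  1.   ]
 [ 0.     1.    -0.001]
 [-1.     0.    -0.   ]]
y axis angle from bay y 0.03430067382206669
shift in tool axes [0.0265 0.5906 0.1545]
```

```bash
python3 -m creep '{"jaw":[1,1,1,1,1,1,1,1,1,1],"translation":[[0,0.03,0.008],[0,0.03,0.008],[0,0.03,0.008],[0,0.03,0.008],[0,0.03,0.008],[0,0.03,0.008],[0,0.03,0.008],[0,0.03,0.008],[0,0.03,0.008],[0,0.03,0.008]],"roll":[0,0,0,0,0,0,0,0,0,0]}' && python3 -m creep '{"jaw":[1,1,1,1,1,1,1,1,1,1],"translation":[[0,0.03,0.008],[0,0.03,0.008],[0,0.03,0.008],[0,0.03,0.008],[0,0.03,0.008],[0,0.03,0.008],[0,0.03,0.008],[0,0.03,0.008],[0,0.03,0.008],[0,0.02,0.003]],"roll":[0,0,0,0,0,0,0,0,0,0]}'; python3 - <<'E'
from g import *
rep([-.075,0,.20])
s,p,R=tool(); w=capture("wrist"); cv2.imwrite("pics/w1.png",w["image"][:,:,::-1])
T=np.eye(4);T[:3,:3]=R;T[:3,3]=p; P=T@w["tool_from_camera"]
h=cv2.cvtColor(w["image"],cv2.COLOR_RGB2HSV); k=np.argwhere(cv2.inRange(h,(0,200,90),(4,255,255)))[:,::-1]
print(len(k)); r=cv2.minAreaRect(k.astype(np.float32)); print(r)
print(((onz(w,cv2.boxPoints(r),.096,P)-O)@B).round(4))
E
```

```text
time_s: 2.2
tcp_pos: [0.3026, -0.3824, 0.2267]
eef_rot: [-11.5, 90.0, -24.8]
contact_force: [0.2, 0.4, 0.6]
gripper_width: 0.0002
time_s: 3.2
tcp_pos: [0.4431, -0.1171, 0.2267]
eef_rot: [23.5, 90.0, 10.2]
contact_force: [0.4, 0.2, 0.2]
gripper_width: 0.0001
t 3.2 joints [   9.9   -0.4  -25.4   -0.   -65.  -113.2] F [0.4 0.2 0.2] w 0.0001
tcp bay [-0.0748  0.0012  0.2267] world [ 0.4431 -0.1171  0.2267]
tool in bay
 [[ 0.    -0.003  1.   ]
 [ 0.     1.     0.003]
 [-1.     0.     0.   ]]
y axis angle from bay y -0.14681587799134618
shift in tool axes [ 0.0267 -0.0012 -0.0003]
1660
((383.4963073730469, 269.9261474609375), (256.40228271484375, 248.4527130126953), 13.51433277130127)
[[ 0.1263 -0.0592  0.096 ]
 [-0.1516  0.0075  0.096 ]
 [-0.0952  0.2508  0.096 ]
 [ 0.2163  0.2537  0.096 ]]
```

View pics/w1.png

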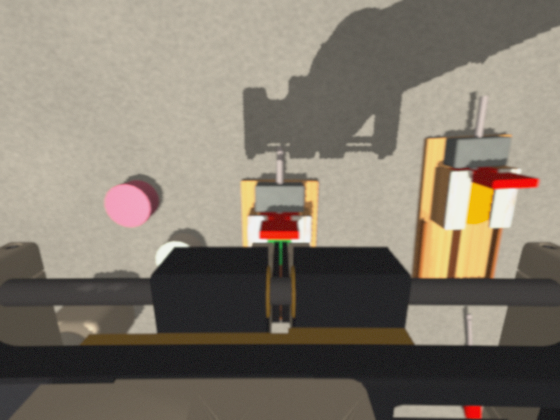

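The wrist view shows the green bay's tab at (280,228), centred on the shut fingers (about 281), with the gold bay well off to the side. Now I descend behind the tab.

```bash
python3 -m creep '{"jaw":[1,1,1,1,1,1,1,1,1,1],"translation":[[0.018,-0.001,0],[0.018,0,0],[0.018,0,0],[0.018,0,0],[0.018,0,0],[0.018,0,0],[0.018,0,0],[0.016,0,0],[0.012,0,0],[0.008,0,0]],"roll":[0,0,0,0,0,0,0,0,0,0]}'; python3 - <<'E'
from g import *
rep([-.05,0,.066])
for n in ["scene","top"]: cv2.imwrite(f"pics/{n}1.png",capture(n)["image"][:,:,::-1])
a=cv2.imread("pics/scene1.png")[130:310,160:340]; b=cv2.imread("pics/top1.png")[110:290,240:420]
cv2.imwrite("pics/c1.png",cv2.resize(np.hstack([a,b]),None,fx=2.2,fy=2.2,interpolation=cv2.INTER_CUBIC))
E
```

```text
time_s: 4.25
tcp_pos: [0.4416, -0.1198, 0.0638]
eef_rot: [-160.3, 89.9, -173.6]
contact_force: [0.3, -0.1, 0.2]
gripper_width: 0.0004
t 4.25 joints [   9.6   10.5  -38.2   -0.   -41.3 -112.9] F [ 0.3 -0.1  0.2] w 0.0004
tcp bay [-0.0756 -0.0018  0.0638] world [ 0.4416 -0.1198  0.0638]
tool in bay
 [[-0.001 -0.001  1.   ]
 [-0.     1.     0.001]
 [-1.    -0.    -0.001]]
y axis angle from bay y -0.07424137436646931
shift in tool axes [-0.0023  0.0017  0.0256]
```

View pics/c1.png

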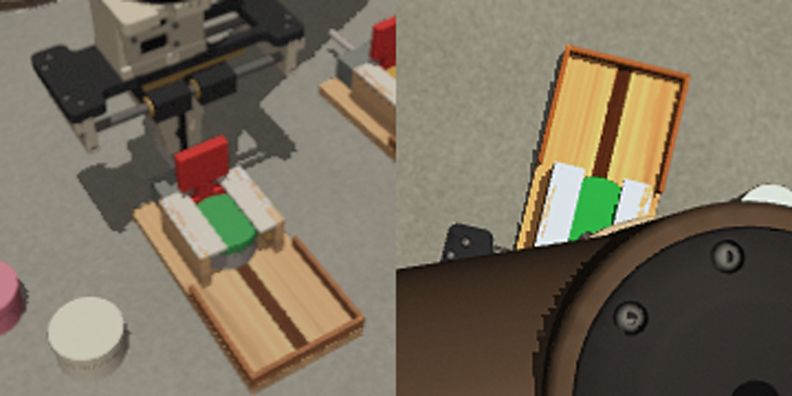

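The fingers are behind the tab, at left-crop (185,130). I push gently and watch the force.

```bash
python3 -m creep '{"jaw":[1,1,1,1,1,1,1,1,1,1],"translation":[[0,0.001,0.005],[0,0.001,0.005],[0,0,0.005],[0,0,0.005],[0,0,0.005],[0,0,0.004],[0,0,0.003],[0,0,0.003],[0,0,0.003],[0,0,0.002]],"roll":[0,0,0,0,0,0,0,0,0,0]}'; python3 - <<'E'
from g import *
rep([.0215,0,.066])
a=capture("scene")["image"][130:310,160:340,::-1]
cv2.imwrite("pics/c2.png",cv2.resize(a,None,fx=3,fy=3,interpolation=cv2.INTER_CUBIC))
E
```

```text
time_s: 5.35
tcp_pos: [0.4787, -0.1269, 0.064]
eef_rot: [-171.0, 89.7, 175.6]
contact_force: [-10.1, 5.9, 8.0]
gripper_width: 0.0002
t 5.35 joints [ 7.900e+00  1.390e+01 -3.340e+01 -1.000e-01 -4.300e+01 -1.112e+02] F [-10.1   5.9   8. ] w 0.0002
tcp bay [-0.0378 -0.0001  0.064 ] world [ 0.4787 -0.1269  0.064 ]
tool in bay
 [[-0.005  0.     1.   ]
 [-0.001  1.    -0.   ]
 [-1.    -0.001 -0.005]]
y axis angle from bay y 0.018589492446798875
shift in tool axes [-0.0023  0.0001  0.0593]
```

View pics/c2.png

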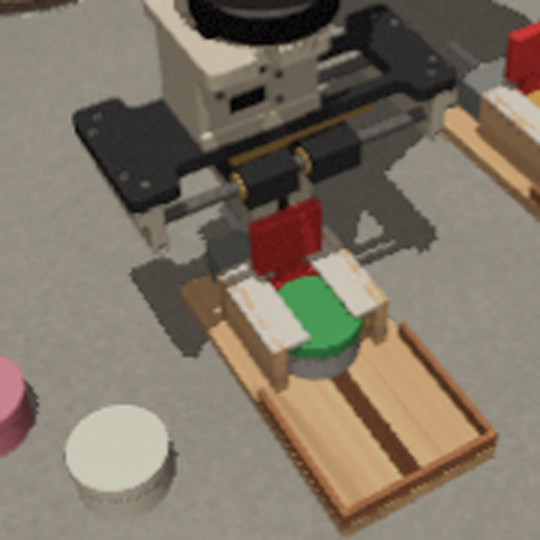

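```bash
python3 -m creep '{"jaw":[1,1,1,1,1,1,1,1,1,1],"translation":[[0,0,0.005],[0,0,0.005],[0,0,0.005],[0,0,0.005],[0,0,0.005],[0,0,0.005],[0,0,0.005],[0,0,0.005],[0,0,0.005],[0,0,0.004]],"roll":[0,0,0,0,0,0,0,0,0,0]}'; python3 - <<'E'
from g import *
rep([.0215,0,.066])
a=capture("scene")["image"][130:310,160:340,::-1]
cv2.imwrite("pics/c3.png",cv2.resize(a,None,fx=3,fy=3,interpolation=cv2.INTER_CUBIC))
E
```

```text
time_s: 6.4
tcp_pos: [0.5263, -0.1384, 0.0639]
eef_rot: [-169.1, 89.7, 177.5]
contact_force: [-9.0, 3.5, 6.2]
gripper_width: 0.0003
t 6.4 joints [ 5.900e+00  1.790e+01 -2.730e+01 -1.000e-01 -4.510e+01 -1.092e+02] F [-9.   3.5  6.2] w 0.0003
tcp bay [ 0.0111 -0.0003  0.0639] world [ 0.5263 -0.1384  0.0639]
tool in bay
 [[-0.005  0.     1.   ]
 [-0.001  1.    -0.   ]
 [-1.    -0.001 -0.005]]
y axis angle from bay y 0.008690841114675258
shift in tool axes [-0.0022  0.0003  0.0103]
```

View pics/c3.png

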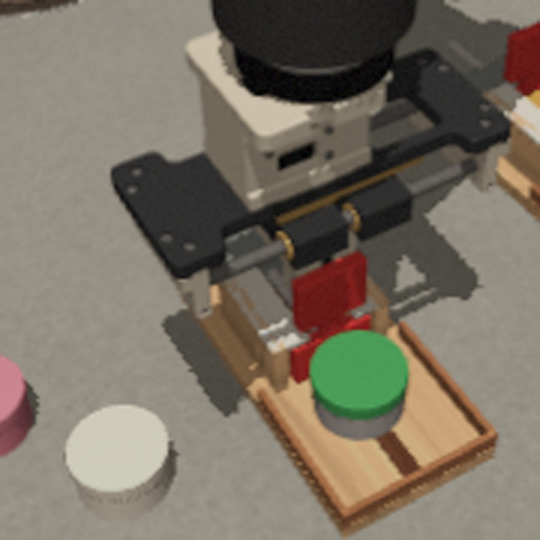

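The tin is in the tray, lid at crop (358,372), with the slide at about 60 mm. I push about 9 mm more for margin, then measure the tin.

```bash
python3 -m creep '{"jaw":[1,1,1,1,1,1,1,1,1,1],"translation":[[0,0,0.003],[0,0,0.003],[0,0,0.002],[0,0,0.001],[0,0,0],[0,0,0],[0,0,0],[0,0,0],[0,0,0],[0,0,0]],"roll":[0,0,0,0,0,0,0,0,0,0]}'; cat > tin.py <<'E'
from g import *
import sys
rep([-.075,0,.066])
for n in ("scene","top"):
    c=capture(n); cv2.imwrite(f"pics/{n}_{sys.argv[1]}.png",c["image"][:,:,::-1])
    h=cv2.cvtColor(c["image"],cv2.COLOR_RGB2HSV)
    for col,lo,hi,z in (("green",(50,120,50),(80,255,255),.044),("gold",(15,200,100),(25,255,255),.044),("red",(0,200,60),(4,255,255),.096)):
        m=cv2.inRange(h,lo,hi); nn,l,st,ce=cv2.connectedComponentsWithStats(m)
        for i in range(1,nn):
            if st[i,4]>60: print(n,col,st[i].tolist(),((onz(c,[ce[i]],z)-O)@B).round(4)[0])
E
python3 tin.py a
```

```text
time_s: 7.45
tcp_pos: [0.535, -0.1405, 0.0639]
eef_rot: [-169.0, 89.7, 177.6]
contact_force: [-8.2, 1.9, 5.7]
gripper_width: 0.0004
t 7.45 joints [ 5.500e+00  1.860e+01 -2.620e+01 -1.000e-01 -4.550e+01 -1.089e+02] F [-8.2  1.9  5.7] w 0.0004
tcp bay [ 0.0201 -0.0003  0.0639] world [ 0.535  -0.1405  0.0639]
tool in bay
 [[-0.005  0.     1.   ]
 [-0.001  1.    -0.   ]
 [-1.    -0.001 -0.005]]
y axis angle from bay y 0.010060744607901798
shift in tool axes [-0.0017  0.0003 -0.0951]
scene green [267, 244, 32, 30, 740] [ 0.0716 -0.0039  0.044 ]
scene red [329, 137, 18, 23, 129] [-0.0665  0.2097  0.096 ]
scene red [261, 222, 20, 24, 137] [ 0.0524 -0.0157  0.096 ]
top red [189, 0, 16, 51, 663] [0.229  0.2774 0.096 ]
```

The tin centre is at about x = 0.070 m in the bay, past the 0.055 needed. I back off, letting the tab follow, and then lift.

```bash
python3 -m creep '{"jaw":[1,1,1,1,1,1,1,1,1,1],"translation":[[0,0,-0.006],[0,0,-0.010],[0,0,-0.010],[0,0,-0.010],[0,0,-0.010],[0,0,-0.010],[0,0,-0.010],[0,0,-0.010],[0,0,-0.010],[0,0,-0.010]],"roll":[0,0,0,0,0,0,0,0,0,0]}' && python3 -m creep '{"jaw":[1,1,1,1,1,1,1,1,1,1],"translation":[[0,0,0],[-0.01,0,0],[-0.015,0,0],[-0.02,0,0],[-0.02,0,0],[-0.02,0,0],[-0.02,0,0],[-0.02,0,0],[-0.01,0,0],[0,0,0]],"roll":[0,0,0,0,0,0,0,0,0,0]}' && python3 tin.py b
```

```text
time_s: 8.55
tcp_pos: [0.4448, -0.1179, 0.0651]
eef_rot: [16.5, 89.9, 3.1]
contact_force: [0.5, 0.1, 0.2]
gripper_width: 0.0006
time_s: 9.55
tcp_pos: [0.4456, -0.1182, 0.2013]
eef_rot: [17.0, 89.8, 3.7]
contact_force: [0.0, 0.5, -0.7]
gripper_width: 0.0003
t 9.55 joints [   9.7    1.   -27.5    0.   -61.3 -113.1] F [ 0.   0.5 -0.7] w 0.0003
tcp bay [-0.072   0.0007  0.2013] world [ 0.4456 -0.1182  0.2013]
tool in bay
 [[ 0.003 -0.001  1.   ]
 [ 0.001  1.     0.001]
 [-1.     0.001  0.003]]
y axis angle from bay y -0.046718831505413394
shift in tool axes [ 0.1353 -0.0009 -0.0034]
scene green [267, 245, 32, 29, 739] [ 0.0717 -0.0039  0.044 ]
scene red [329, 140, 18, 20, 90] [-0.0651  0.207   0.096 ]
scene red [241, 197, 22, 21, 127] [-0.012  -0.0148  0.096 ]
top green [323, 150, 33, 34, 857] [0.0685 0.0003 0.044 ]
top gold [172, 190, 22, 33, 524] [-0.0552  0.2368  0.044 ]
top red [189, 0, 16, 50, 645] [0.2303 0.2776 0.096 ]
top red [158, 220, 32, 10, 189] [-0.0881  0.2321  0.096 ]
```

View pics/scene_b.png

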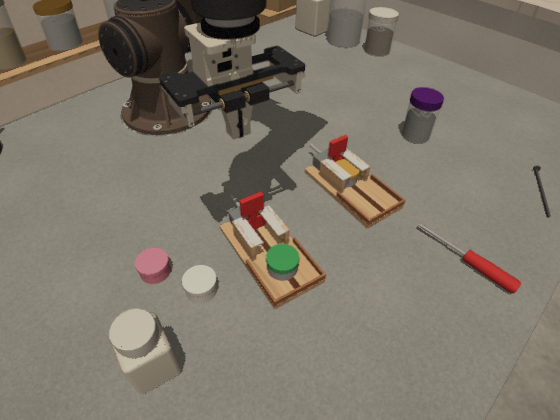

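View pics/top_b.png

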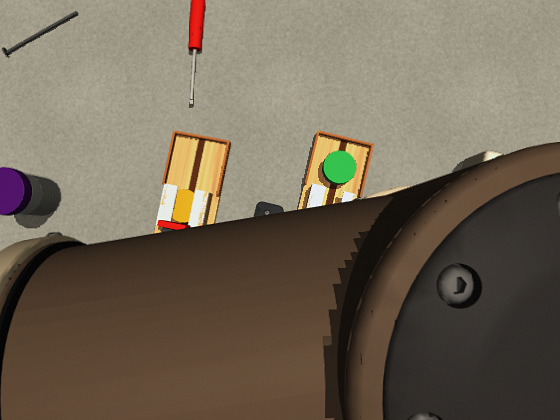

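The tin stands in the tray: lid at (283,261) in the scene view and (340,167) in the top view, bay x about 0.068, y about 0. I compare the tab and the gold lid with the first picture.

```bash
python3 - <<'E'
from h import *
for lo,hi,box,n in (((0,180,40),(4,255,255),(220,180,290,225),"tab"),((12,180,80),(28,255,255),(325,150,370,185),"gold")):
  for f in ("scene0","scene_b"):
    m=cv2.inRange(cv2.cvtColor(cv2.imread(f"pics/{f}.png"),cv2.COLOR_BGR2HSV),lo,hi); x0,y0,x1,y1=box
    k=np.argwhere(m[y0:y1,x0:x1])[:,::-1]+[x0,y0]; print(n,f,len(k),k.mean(0),k.min(0),k.max(0))
E
```

```text
tab scene0 460 [251.70217391 206.26956522] [240 193] [262 221]
tab scene_b 561 [252.5597148  208.33333333] [240 192] [264 224]<stdin>:5: RuntimeWarning: Mean of empty slice.
  ret = um.true_divide(
Traceback (most recent call last):
ValueError: zero-size array to reduction operation minimum which has no identity
```

```bash
python3 -c "
from plant import *
print(close_job())"
```

```text
the job is handed in; nothing more can be done
None
```

I pushed the red tab of the green tin's bay (the right-hand one in the top view) with the shut fingers. The slide went in about 68 mm by my estimate from the finger position. I then backed off with the tab following, lifted clear and handed in at about 9.6 s.

**What the last checks showed**
- **Green tin:** it stands upright in its tray. Its bay x is about 0.068 m (top view) or 0.072 m (scene view, where the lid's side adds some bias). Its y is within about 4 mm of the centre line.
- **Tab:** it is back home, with its top-left edge within 1 px of where it started in the scene view. Its mask now reaches 2–3 px further right and down, probably because the part hidden behind the tin's lid now shows.
- **Gold tin:** it was never approached, and its lid is where it was in the top view, by eye (about (183,206) in both pictures).
- **Arm:** it is clear of everything, with a contact force of about 0 N. The largest force I read while pushing was about 14 N, read only at the end of each move.

**A check that failed:** my numeric comparison of the gold lid in the scene view found no pixels with that colour mask, so the gold tin's position rests on the top view alone.

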